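# Set the optical cell in the light meter

## Task

Set the capped optical cell down upright in the flared open end of the light meter's groove, with its two clear faces towards the side walls, and let it rest there a moment; then slide it along the groove floor, past the side spring and between lamp and sensor, until it sits fully home against the end stop, flat against the lamp-side wall. It is glass: push it against the stop gently (around 10 N, never over 20 N), never slam it on the meter or tip it over, leave the other things on the bench alone, and let go at the end.

Things in the scene. Friction and masses are not known exactly. Their poses are not given: they have to be found in the camera images.
- cell_center (a point): Centre (half-way up) of the optical cell: loose upright square block 24x24x75 mm, about 0.12 kg. Upper 24 mm: black cap (grip there, across the frosted faces). Below, its +y and -y faces are clear glass, its +x and -x faces frosted white with grey ribs. A white line over the cap runs along its y, from clear face to clear face. Either clear face may look at the lamp. z up.
- meter: Light meter fixed to the bench. Origin: centre of the underside of its grey base plate, 210 mm (x) by 130 mm (y), 10 mm thick, z up. A groove runs along its x axis at y = 0; its floor is the plate's top. On the groove stands the optics head, blue lamp housing at +y, black sensor housing at -y, all below z = 47 mm. Same axes hold for the three groove points.
- loading_place (a point): Point on the groove floor (10 mm above the bench) in the flared open end, where the cell's underside is to be set down, 70 mm before the meter's origin (x = -70 mm). Free floor reaches to x = -105 mm; from here slide the cell towards the meter's +x.
- groove_start (a point): Mid-groove floor point at meter x = -30 mm. From here to x = +90 mm two low walls (12 mm high) are parallel, inner faces at y = +-13 mm; before, they flare to y = +-28 mm at x = -61 mm. On the head's sensor side a ramped leaf spring meets the cell from 38 mm before the seated place and pushes it to the lamp side: about 3 N to slide past, more if the cell bears on the floor; only the stop is hard.
- seat_range (a point): Mid-groove floor point at meter x = +33 mm. The head with lamp, sensor, spring and stop is clamped anew each day, its place not reported: the seated cell's centre lies within 18 mm of this point along x, at y = +1 mm against the lamp-side (+y) wall, its leading face on a black rubber stop (called head_c0; 8 mm thick, 18 mm wide, 12 to 44 mm above the bench; its middle 16 mm past the cell's).
- small_tub: Bystander: small black ink tub with a black lid, 55 mm wide, 51 mm high; origin at the centre of its underside.
- white_tub: Bystander: whitish ink tub, 64 mm wide, 56 mm high; origin at the centre of its underside.
- brass_bush: Bystander: stepped brass-coloured bush, 26 mm wide, 24 mm high; origin at the centre of its underside.
- black_knob: Bystander: black lobed knob, 40 mm wide, 21 mm high; origin at the centre of its underside.
- plaster_dome: Bystander: off-white dome, 62 mm wide, 28 mm high; origin at the centre of its underside.
There are look-alikes about, which are no part of the job. What is meant by the part that bears cell_center is not red, and is the smaller of those in its own colour.

How it is judged (in metres and radians):
On the way:
1. the cell stands on the groove floor in the flared open end, clear faces towards the side walls (x of cell_center in the frame of meter between -0.1 and -0.035 m and y of cell_center in the frame of meter between -0.016 and 0.016 m and z of cell_center in the frame of meter below 0.0505 m and angle between the y axis of cell_center and the y axis of meter, either way round below 0.35 rad), for 0.2 s.
At the end, for the whole second after the job is handed in: The cell rests upright (within 0.05 rad) on the groove floor (within 2 mm), its front face against the end stop (gap under 1.5 mm), against the lamp-side wall (within 1.5 mm), its clear faces square to the lamp-to-sensor line (within 0.06 rad), released and at rest (horizontal distance between cell_center and head_c0 below 0.0175 m and x of cell_center in the frame of meter above 0.01 m and y of cell_center in the frame of meter between -0.0005 and 0.0025 m and z of cell_center in the frame of meter below 0.0495 m and angle between the y axis of cell_center and the y axis of meter, either way round below 0.06 rad and angle between cell_center's own z axis and vertical below 0.05 rad and linear speed of cell below 0.01 m/s); the robot touches nothing.
It fails at once if the cell is pressed against the end stop with more than 20 N (contact force between cell and head_c0 above 20 N).
It fails at once if the cell is slammed or forced on the meter (floor, walls, head) with more than 45 N (contact force between cell and meter above 45 N).
It fails at once if the cell is tipped by more than 0.5 rad (angle between cell_center's own z axis and vertical above 0.5 rad).
It fails at once if a bystander is moved by more than 20 mm (distance of any of small_tub, white_tub, brass_bush, black_knob, plaster_dome from where it was at the start of the episode above 0.02 m).
It also fails if it takes over 53 s, if anything falls off the work surface, if the arm or the gripper's body presses on something with over 40 N, if the wrist force passes 120 N, or if a joint passes its speed limit or range.

## Robot

A 6-joint arm with a two-finger parallel gripper is mounted at the origin on a cart in front of the work surface, level with it; the furniture and walls round the work are solid. World frame = base frame: x ahead of the robot, y to its left, z up, the work surface at z = 0. Lengths are in m, angles in degrees, forces in N, time in s.
With the tool pointing down it reaches from about 0.25 to 0.8 m from the base axis. Payload 8.5 kg.
Tool frame: the origin (TCP) lies on the centre line of the jaws, within the pads' length; the fingertips stand 25 mm ahead of it and the grasp point (between the pads) lies 6 mm ahead of it; z points along the fingers, y is the line along which they close (so a half turn about z gives the same grasp; the last joint's range is limited). The gripper opens to 85 mm and grips with 20 to 120 N. Pads are 22 mm wide; open, the fingers measure 114 mm over their backs; the gripper's body (76 mm by 85 mm) begins 54 mm behind the grasp point. The pads swing forward as they close: fully open they stand 13 mm farther back than shut.
Start: joints at [-69.786, 13.648, -0.773, 75.585, 0, 90], TCP at [0.181, -0.493, 0.256] pointing down, gripper open.
Joint ranges: [-152.45, 152.45], [-59.26, 108.67], [-65.41, 83.53], [-104.44, 129.93], [-82.83, 76.93], [-180, 180]. Speed limits (degrees/s): [127.2, 127.2, 159.86, 180, 180, 180].

## Interface

Orientations are given as [roll, pitch, yaw] about the fixed x, y, z axes, in that order (R = Rz(yaw) Ry(pitch) Rx(roll)).
In Python, from rig import monitor, get_image, camera_model, arm, trace gives the robot as it stands.
- The arm moves only by the tool play_rows, never from a script. Its argument "rows" is a list of rows, each a list of 5 numbers: the shift along the tool's x, y, z in cm, then the turn about the tool's z in degrees, then the closure in counts, from 0 (fully open) to 255 (shut). A call has 1 to 12 rows; each row is the pose to reach, as a shift and turn from the pose commanded when the call began, along the tool's axes at that moment; what a row does not reach only later rows make up. A row lasts 1/10 s, in which the tool goes at most 50 mm and 8.59 degrees, less where a joint would pass 70% of its speed; a pose out of reach is approached as far as the arm can. A call with a gripper value outside its range is refused whole. The fingers move at their own pace and stop on an object; "squeeze" is the grip in N (left out, the last holds). Time passes only in rows, so rows that repeat a pose let the fingers close. It gives the time, the measured TCP pose, the force, the opening and the grip force at its end, in the units of the state.
- monitor.observe(): the state, without advancing time (a new reading comes with each control period).
- get_image(name): name is "scene" or "side" or "wrist"; returns the picture (420x560x3 uint8, red, green, blue); there is no depth.
- camera_model(name): a dict with "camera_matrix" (3x3 intrinsics, pixels), "eye" and "rotation" of the camera in the world; the wrist camera has in their place "T_tool_cam" (4x4, takes a point from camera to tool coordinates, whose origin is the TCP and whose axes are the flange's). Camera axes: x right, y down, z forward; pixel columns grow to the right and rows downward; lengths in m; the calibration is good to about 2 mm. A picture is of the moment at which its call begins: read the wrist's pose just before it. camera_model takes no time and is no camera call.
- arm.hand_in(): hands the job in; it is judged then, once.
Trained networks look in the newest picture that a camera, given by its name, has taken for a name from the list of things; names that differ only in an ending like _2 or _b are one class to them, and where a whole thing is asked for, a point or a joint stands for the part that bears it (a point fixed in the world has none). Each returns a list of dicts, best first, with "p" (0 to 1); they miss things now and then, are a little off and sometimes report something else, mostly with a low value. They report only what shows in the picture. A call takes as long as a camera call. They do not tell look-alikes from the thing itself.
- trace(camera, name): "pixels" (420x560 bool, what is visible of it) and "at" ([column, row] in pixels, amid what is visible of it).
The state is a dict: "time_s": time; "joint_pos": joint angles; "dq": joint speeds; "joint_torque": joint torques, N m; "eef_pos": TCP position; "tcp_rot": TCP orientation; "contact_force": force on the tool from outside, world axes, zero at the start; "moment": the same for the moment, N m; "width": opening from 0.0 (shut) to 1.0 (fully open); "finger_force": force on a finger pad.
Only numpy, scipy, OpenCV 4.12 (cv2) and the standard library are available. Lean on these libraries where they do the work, as an engineer would, in place of code of your own. Each camera call takes 0.05 s, during which the arm holds its last target. There are 200 camera calls.

## Working session

There is one attempt and no reset: what is moved stays moved. The work goes in short steps, Python scripts to look and compute and a tool call to move; the robot and the scene stay as the last step left them, time stands still between calls to the robot, and variables do not carry over. Pictures are saved under pics/ and viewed, at most 10 in all, crops included, and the job is handed in when it is done.

Besides the shell and the picture viewer there is one more tool, called after "Request:" as name(argument=value, ...), one argument or row to a line, values as JSON. play_rows: Moves the arm, as the interface text tells. Its arguments: {"type":"object","properties":{"rows":{"type":"array"},"squeeze":{"type":"number"}},"required":["rows"]}

```bash
mkdir -p pics; ls
cat > h.py <<'E'
import numpy as np, cv2
from rig import monitor, get_image, camera_model, arm, trace
from scipy.spatial.transform import Rotation as R
def save(n,f,im=None):
    im=get_image(n) if im is None else im
    cv2.imwrite('pics/'+f,im[:,:,::-1]); return im
def cam(n,s=None):
    m=camera_model(n)
    K=np.array(m['camera_matrix'])
    if n=='wrist':
        s=s or monitor.observe()
        T=np.array(m['T_tool_cam']); Rt=R.from_euler('xyz',s['tcp_rot'],degrees=True).as_matrix()
        return K,Rt@T[:3,3]+np.array(s['eef_pos']),Rt@T[:3,:3]
    return K,np.array(m['eye']),np.array(m['rotation'])
def back(c,uv,z):
    K,e,Rm=c
    d=Rm@np.linalg.solve(K,[uv[0],uv[1],1.]); return e+d*(z-e[2])/d[2]
def proj(c,p):
    K,e,Rm=c
    q=K@(Rm.T@(np.array(p)-e)); return q[:2]/q[2]
E
python3 - <<'E'
from h import *
print(monitor.observe())
ims=[]
for n in ['scene','side','wrist']:
    s=monitor.observe()
    im=get_image(n); ims.append(im); c=cam(n,s); print(n,c[1].round(3),c[2].round(2).tolist())
    for o in ['cell_center','meter','head_c0','small_tub','white_tub','brass_bush','black_knob','plaster_dome']:
        try:
            for r in trace(n,o)[:3]:
                a=r['at']; print(o,round(r['p'],2),np.round(a),r['pixels'].sum(),back(c,a,0.03).round(3))
        except Exception as ex: print(o,ex)
    save(n,n+'0.png',im)
E
```

```text
pics
{'time_s': 0.0, 'joint_pos': array([-6.97845634e+01,  1.36805992e+01, -8.17917931e-01,  7.55844993e+01,
       -9.66721033e-04,  8.99994436e+01]), 'dq': array([-0.00353603, -0.00206479, -0.0410235 ,  0.02386235,  0.04936217,
        0.02785862]), 'joint_torque': array([-1.51180982e-03, -5.38777041e+01,  3.46439624e+01,  1.84024998e-02,
        2.16321553e-05, -7.00538294e-08]), 'eef_pos': array([ 0.18127496, -0.49229534,  0.25567425]), 'tcp_rot': array([-1.79916984e+02,  9.65913825e-04,  2.02159944e+01]), 'contact_force': array([-1.51831768,  0.59742902,  0.16690392]), 'moment': array([-0.00117033,  0.01184753, -0.01015899]), 'finger_force': 0.0, 'width': 0.9992046391847872}
scene [ 0.053 -0.95   1.065] [-134.91, 0.12, -24.99]
cell_center invalid index to scalar variable.
meter invalid index to scalar variable.
head_c0 it knows: black_knob, brass_bush, cell_center, groove_start, loading_place, meter, plaster_dome, seat_range, small_tub, white_tub
small_tub invalid index to scalar variable.
white_tub invalid index to scalar variable.
side [ 0.346 -0.975  0.498] [-115.23, -0.56, -8.77]
cell_center invalid index to scalar variable.
meter invalid index to scalar variable.
head_c0 it knows: black_knob, brass_bush, cell_center, groove_start, loading_place, meter, plaster_dome, seat_range, small_tub, white_tub
small_tub invalid index to scalar variable.
white_tub invalid index to scalar variable.
plaster_dome invalid index to scalar variable.
wrist [ 0.254 -0.465  0.375] [[0.35, -0.89, -0.29], [-0.94, -0.33, -0.11], [0.0, 0.3, -0.95]]
head_c0 it knows: black_knob, brass_bush, cell_center, groove_start, loading_place, meter, plaster_dome, seat_range, small_tub, white_tub
```

```bash
sed -i "s/np.array(m\['rotation'\])/R.from_euler('xyz',m['rotation'],degrees=True).as_matrix()/" h.py
python3 - <<'E'
from h import *
for n in ['scene','side']:
    im=get_image(n); c=cam(n)
    for o in ['cell_center','meter','groove_start','loading_place','small_tub','white_tub','brass_bush','black_knob','plaster_dome']:
            for r in trace(n,o)[:3]:
                a=r['at']; print(n,o,round(r['p'],2),np.round(a),r['pixels'].sum(),back(c,a,0.03).round(3))
E
```

```text
scene cell_center 0.73 [296. 254.] 234 [ 0.468 -0.159  0.03 ]
scene cell_center 0.68 [297. 279.] 291 [ 0.432 -0.24   0.03 ]
scene cell_center 0.66 [322. 250.] 320 [ 0.541 -0.176  0.03 ]
scene meter 0.73 [300. 199.] 1969 [0.581 0.04  0.03 ]
scene groove_start 0.61 [298. 202.] 1963 [0.568 0.03  0.03 ]
scene small_tub 0.66 [321. 322.] 510 [ 0.425 -0.385  0.03 ]
scene white_tub 0.75 [384. 308.] 638 [ 0.59  -0.418  0.03 ]
scene black_knob 0.6 [298. 201.] 1955 [0.571 0.034 0.03 ]
side cell_center 0.91 [297. 232.] 711 [ 0.527 -0.139  0.03 ]
side cell_center 0.83 [267. 234.] 377 [ 0.455 -0.137  0.03 ]
side cell_center 0.73 [260. 259.] 548 [ 0.426 -0.244  0.03 ]
side meter 0.95 [300. 206.] 1779 [0.561 0.004 0.03 ]
side groove_start 0.63 [299. 204.] 1749 [0.563 0.022 0.03 ]
side loading_place 0.79 [302. 206.] 1775 [0.568 0.001 0.03 ]
side small_tub 0.83 [265. 306.] 1060 [ 0.416 -0.4    0.03 ]
side white_tub 0.91 [356. 301.] 1371 [ 0.583 -0.407  0.03 ]
side white_tub 0.29 [303. 204.] 1828 [0.573 0.017 0.03 ]
side black_knob 0.44 [302. 204.] 1771 [0.571 0.015 0.03 ]
side plaster_dome 0.78 [232. 238.] 311 [ 0.372 -0.146  0.03 ]
side plaster_dome 0.31 [273. 166.] 64 [0.534 0.333 0.03 ]
```

View pics/scene0.png

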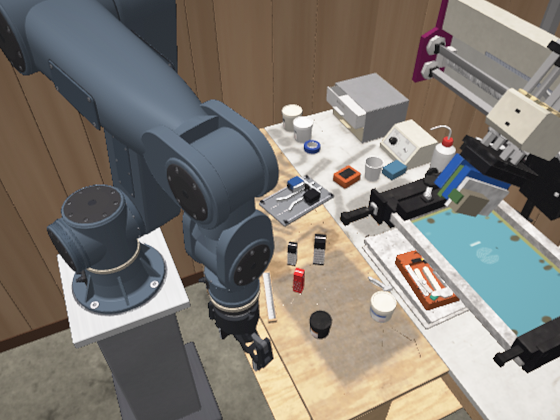

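View pics/side0.png

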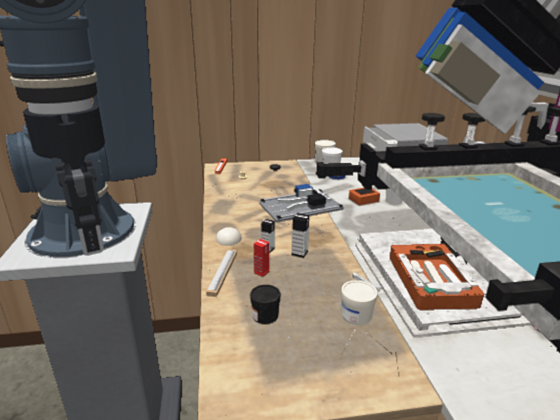

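Request:
play_rows(
  rows=[
    [3,-2,-3,0,0],
    [7,-5,-6,0,0],
    [11,-7.5,-9,0,0],
    [15,-10,-12,0,0],
    [19,-12.5,-12,0,0],
    [23,-15,-12,0,0],
    [27,-18,-12,0,0],
    [31,-20.5,-12,0,0],
    [35,-23,-12,0,0],
    [39,-26,-12,0,0],
    [43,-29,-12,0,0],
    [45,-30,-12,0,0],
  ],
)

```text
time_s: 3.4
eef_pos: [0.5012, -0.0525, 0.3762]
tcp_rot: [-180.0, -0.0, 20.4]
contact_force: [0.4, -1.0, 0.4]
width: 1.002
finger_force: 0.0
```

Run:
```python
from h import *
s=monitor.observe(); print(s['time_s'],s['eef_pos'],s['tcp_rot'],s['dq'].round(1))
s=monitor.observe(); im=get_image('wrist'); c=cam('wrist',s)
save('wrist','w1.png',im)
for o in ['cell_center','meter','groove_start','black_knob','brass_bush','plaster_dome']:
            for r in trace('wrist',o)[:3]:
                a=r['at']; print(o,round(r['p'],2),np.round(a),r['pixels'].sum(),back(c,a,0.03).round(3))
```

```text
3.4 [ 0.50124465 -0.05251677  0.37621034] [-1.79971277e+02 -2.46539103e-02  2.03515010e+01] [25.4 16.1 20.3  4.4 -0.9 25. ]
cell_center 0.75 [390. 256.] 729 [ 0.425 -0.256  0.03 ]
cell_center 0.7 [381. 185.] 1232 [ 0.521 -0.196  0.03 ]
cell_center 0.64 [339. 222.] 577 [ 0.449 -0.163  0.03 ]
meter 0.62 [218.  74.] 15162 [0.58  0.063 0.03 ]
meter 0.61 [337. 222.] 589 [ 0.448 -0.159  0.03 ]
groove_start 0.61 [222.  79.] 15137 [0.576 0.056 0.03 ]
black_knob 0.62 [464. 288.] 1583 [ 0.416 -0.39   0.03 ]
black_knob 0.6 [219.  76.] 15187 [0.579 0.061 0.03 ]
brass_bush 0.93 [ 15. 118.] 438 [0.434 0.3   0.03 ]
plaster_dome 0.61 [278. 253.] 1174 [ 0.372 -0.096  0.03 ]
```

View pics/w1.png

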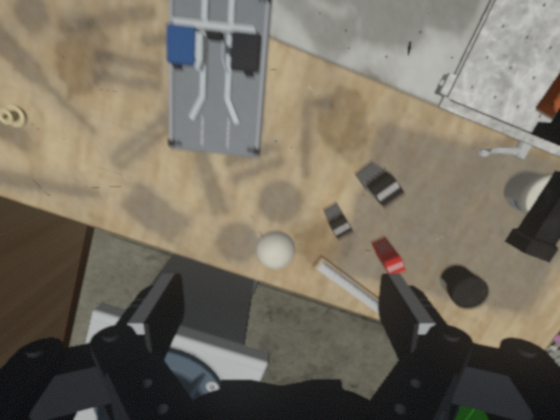

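Request:
play_rows(
  rows=[
    [5,0,-2,0,0],
    [5,0,-2,0,0],
    [5,0,-2,0,0],
    [5,0,-2,0,0],
    [5,0,-2,0,0],
  ],
)

```text
time_s: 4.25
eef_pos: [0.546, -0.039, 0.3966]
tcp_rot: [180.0, -0.0, 20.2]
contact_force: [0.1, -0.6, -0.6]
width: 0.995
finger_force: 0.0
```

Run:
```python
from h import *
s=monitor.observe(); print(s['time_s'],s['eef_pos'],s['tcp_rot'],s['dq'].round(1))
im=get_image('wrist'); c=cam('wrist',s)
np.savez('w2.npz',im=im,K=c[0],e=c[1],Rm=c[2])
for o in ['cell_center','meter']:
            for r in trace('wrist',o)[:3]:
                a=r['at']; print(o,round(r['p'],2),np.round(a),r['pixels'].sum(),back(c,a,0.03).round(3))
                if o=='meter' :
                    v=cv2.minAreaRect(np.argwhere(r['pixels'])[:,::-1].astype(np.float32));print([back(c,p,0.01).round(4) for p in cv2.boxPoints(v)])
big=cv2.resize(im,None,fx=2,fy=2,interpolation=cv2.INTER_CUBIC)
save('','w2m.png',big[0:420,200:620]); 
save('','w2c.png',cv2.resize(im[150:330,260:460],None,fx=3,fy=3,interpolation=cv2.INTER_CUBIC))
```

```text
4.25 [ 0.54603887 -0.03901452  0.39660529] [ 1.79996241e+02 -9.55349700e-03  2.01602466e+01] [ 0.1 -0.2 -0.1  0.1 -0.1  0.1]
cell_center 0.89 [372. 213.] 1049 [ 0.519 -0.195  0.03 ]
cell_center 0.55 [331. 245.] 630 [ 0.449 -0.158  0.03 ]
cell_center 0.54 [376. 268.] 369 [ 0.437 -0.241  0.03 ]
meter 0.82 [218. 104.] 13845 [0.589 0.069 0.03 ]
[array([0.4528, 0.1214, 0.01  ]), array([0.6611, 0.1566, 0.01  ]), array([0.6976, 0.03  , 0.01  ]), array([ 0.4928, -0.0233,  0.01  ])]
```

View pics/w2m.png

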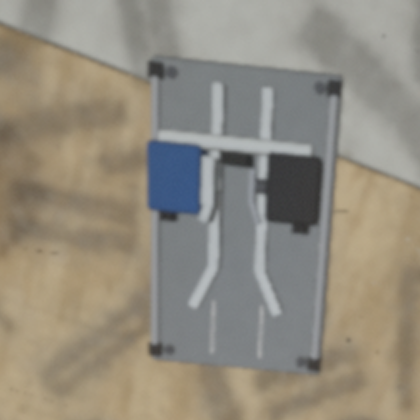

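View pics/w2c.png

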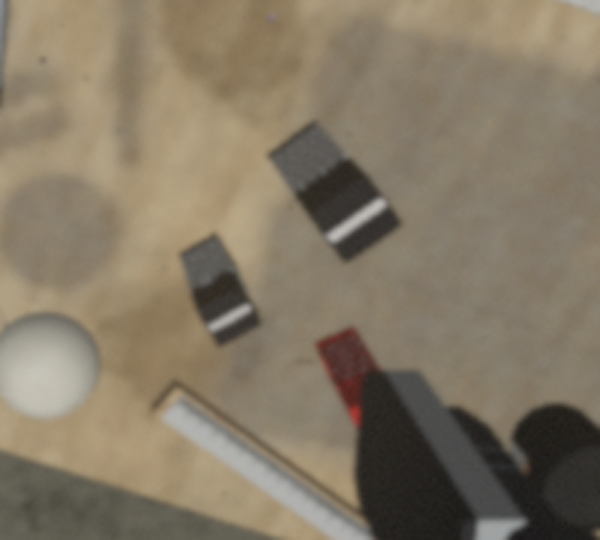

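```bash
cat >> h.py <<'E'
from scipy.optimize import least_squares
def fitpose(c,pts3,pix,x0):
    pts3=np.array(pts3,float);pix=np.array(pix,float)
    def w(p):
        a=p[2]; return np.c_[p[0]+np.cos(a)*pts3[:,0]-np.sin(a)*pts3[:,1],p[1]+np.sin(a)*pts3[:,0]+np.cos(a)*pts3[:,1],pts3[:,2]]
    f=lambda p:(np.array([proj(c,q) for q in w(p)])-pix).ravel()
    r=least_squares(f,x0,loss='soft_l1'); return r.x,f(r.x).reshape(-1,2)
E
python3 - <<'E'
from h import *
d=np.load('w2.npz'); c=(d['K'],d['e'],d['Rm'])
g=lambda x,y:((200+x)/2,y/2)
P=[(.105,.065,.01),(.105,-.065,.01),(-.105,-.065,.01),(-.105,.065,.01),(-.061,.029,.022),(-.061,-.029,.022)]
px=[g(150,57),g(341,74),g(319,372),g(150,357),g(193,306),g(278,314)]
x,r=fitpose(c,P,px,[.58,.07,.17]); print(x,np.degrees(x[2]),r.round(1).tolist())
for q in [(237,158)]: print(back(c,g(*q),.044))
k=lambda x,y:(260+x/3,150+y/3)
a=back(c,k(208,331),.075);b=back(c,k(252,307),.075);print(a,b,np.linalg.norm(a-b),(a+b)/2,np.degrees(np.arctan2((b-a)[1],(b-a)[0])))
t=[back(c,k(*q),.0) for q in [(180,254),(215,234)]];print(t, np.linalg.norm(t[0]-t[1]))
print(monitor.observe()['joint_pos'].round(1))
E
```

```text
[0.57818708 0.06582245 0.25849335] 14.810578157238847 [[-0.5, -2.7], [0.8, -1.2], [0.3, 0.9], [-0.1, 0.7], [0.7, 0.7], [-2.0, 0.4]]
[0.61963322 0.07465487 0.044     ]
[ 0.44134622 -0.15160725  0.075     ] [ 0.46015462 -0.16642592  0.075     ] 0.02394469968012566 [ 0.45075042 -0.15901658  0.075     ] -38.23370426463329
[array([ 0.44878292, -0.14316355,  0.        ]), array([ 0.4661449 , -0.15663102,  0.        ])] 0.021972963426133692
[ -4.1  15.9  22.7  96.8   0.  155.8]
```

Request:
play_rows(
  rows=[
    [-1,0.6,1.5,-8.5,100],
    [-2,1.3,3,-17,100],
    [-3.2,2,5,-25.5,100],
    [-4.4,2.7,6.5,-34,100],
    [-5.5,3.3,8,-42.5,100],
    [-6.5,4,10,-51,100],
    [-7.6,4.7,11.5,-59.5,100],
    [-8.7,5.3,13,-68,100],
    [-9.8,6,15,-76.5,100],
    [-11,6.7,16.5,-85,100],
    [-12,7.4,18,-93.5,100],
    [-13.1,8,20,-102,100],
  ],
)

```text
time_s: 5.6
eef_pos: [0.4514, -0.1592, 0.1963]
tcp_rot: [179.9, 0.1, 122.6]
contact_force: [0.6, 0.9, -0.2]
width: 0.607
finger_force: 0.0
```

Request:
play_rows(
  rows=[
    [0,0,0,-8.5,100],
    [0,0,0,-17,100],
    [0,0,0,-19.8,100],
    [0,0,0,-19.8,100],
    [0,0,0,-19.8,100],
    [0,0,0,-19.8,100],
  ],
)

```text
time_s: 6.2
eef_pos: [0.4516, -0.1587, 0.1964]
tcp_rot: [180.0, 0.0, 141.9]
contact_force: [0.3, -0.8, 0.7]
width: 0.607
finger_force: 0.0
```

Run:
```python
from h import *
s=monitor.observe(); print(s['time_s'],s['eef_pos'],s['tcp_rot'],s['width'],s['dq'].round(1))
im=get_image('wrist'); c=cam('wrist',s)
np.savez('w3.npz',im=im,K=c[0],e=c[1],Rm=c[2])
for q in [(.4507,-.159,.075)]: print(proj(c,q))
save('','w3.png',im)
```

```text
6.2 [ 0.45156455 -0.15865637  0.19642643] [1.79992569e+02 8.97326745e-03 1.41937724e+02] 0.607000809805526 [ 0.   0.1  0.  -0.   0.1 -0.3]
[280.3480932  213.43329515]
```

View pics/w3.png

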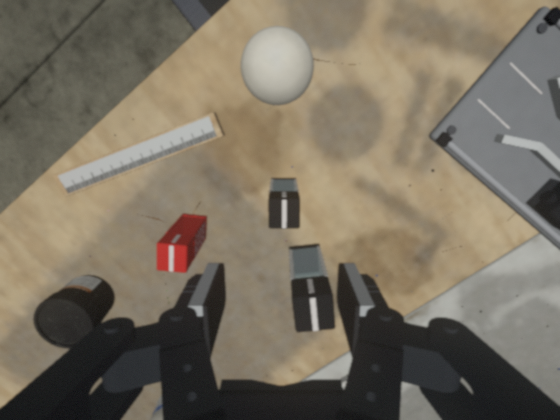

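Run:
```python
from h import *
d=np.load('w3.npz'); c=(d['K'],d['e'],d['Rm'])
s=monitor.observe(); Rt=R.from_euler('xyz',s['tcp_rot'],degrees=True).as_matrix()
def T(uv,z):
    p=back(c,uv,z); return p.round(4),(Rt.T@(p-s['eef_pos'])*100).round(2)
print(T((283.5,201),.075),T((285,228),.075)); print(T((284.3,214.5),.075))
for q in [(313,330),(309,279)]: print('big',T(q,.1))
for q in [(292,247),(320,245)]: print('bigfoot',T(q,.0))
```

```text
(array([ 0.4445, -0.1512,  0.075 ]), array([ 1.02,  0.15, 12.14])) (array([ 0.462 , -0.1634,  0.075 ]), array([-1.12,  0.27, 12.14]))
(array([ 0.4532, -0.1572,  0.075 ]), array([-0.04,  0.21, 12.14]))
big (array([ 0.5324, -0.1916,  0.1   ]), array([-8.39,  2.38,  9.64]))
big (array([ 0.4958, -0.1682,  0.1   ]), array([-4.07,  1.97,  9.64]))
bigfoot (array([ 0.5054, -0.1871,  0.    ]), array([-5.99,  1.08, 19.64]))
bigfoot (array([ 0.5211, -0.1634,  0.    ]), array([-5.76,  3.91, 19.64]))
```

Request:
play_rows(
  rows=[
    [0,0.15,3,-1.5,100],
    [0,0.15,6,-1.5,100],
    [0,0.15,9,-1.5,100],
    [0,0.15,11,-1.5,100],
    [0,0.15,12.3,-1.5,100],
    [0,0.15,12.8,-1.5,100],
    [0,0.15,12.8,-1.5,100],
    [0,0.15,12.8,-1.5,190],
    [0,0.15,12.8,-1.5,255],
    [0,0.15,12.8,-1.5,255],
    [0,0.15,12.8,-1.5,255],
    [0,0.15,12.8,-1.5,255],
  ],
  squeeze=40,
)

```text
time_s: 7.45
eef_pos: [0.4532, -0.1577, 0.0692]
tcp_rot: [180.0, 0.1, 143.5]
contact_force: [0.5, 0.4, 5.9]
width: 0.274
finger_force: 40.6
```

Request:
play_rows(
  rows=[
    [0,0,-1,0,255],
    [0,0,-3,0,255],
    [0,0,-6,0,255],
    [0.5,1,-10,4,255],
    [1.2,3,-13,9,255],
    [2,5.5,-16,15,255],
    [3,8,-18,21,255],
    [4,11,-19.5,27,255],
    [5,14,-20,32,255],
    [6,17,-20,36,255],
    [6.7,18.7,-20,38.7,255],
    [6.7,18.7,-20,38.7,255],
  ],
)

```text
time_s: 8.65
eef_pos: [0.5101, 0.0346, 0.2687]
tcp_rot: [180.0, -0.0, 104.9]
contact_force: [0.8, -0.1, -0.5]
width: 0.276
finger_force: 39.6
```

Request:
play_rows(
  rows=[
    [0,0,0,0,255],
    [0,0,0,0,255],
    [0,0,0,0,255],
  ],
)

```text
time_s: 8.95
eef_pos: [0.5096, 0.0319, 0.2685]
tcp_rot: [-180.0, 0.0, 104.8]
contact_force: [0.3, 0.5, -1.9]
width: 0.277
finger_force: 39.6
```

Run:
```python
from h import *
s=monitor.observe(); print(s['time_s'],s['eef_pos'],s['tcp_rot'],s['width'],s['finger_force'],s['contact_force'])
im=get_image('wrist'); c=cam('wrist',s)
np.savez('w4.npz',im=im,K=c[0],e=c[1],Rm=c[2])
save('','w4.png',cv2.resize(im,(800,600),interpolation=cv2.INTER_CUBIC))
```

```text
8.95 [0.50961541 0.03185988 0.26850792] [-1.79996553e+02  1.33197581e-03  1.04776294e+02] 0.27665904022727106 39.64607119560242 [ 0.30597213  0.50070219 -1.90898434]
```

View pics/w4.png

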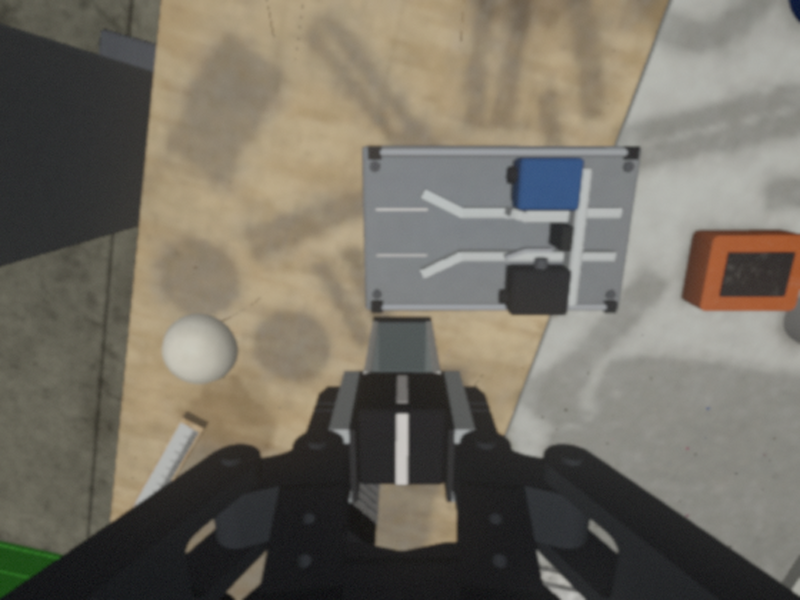

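Run:
```python
from h import *
d=np.load('w4.npz'); c=(d['K'],d['e'],d['Rm'])
s=monitor.observe(); Rt=R.from_euler('xyz',s['tcp_rot'],degrees=True).as_matrix()
g=lambda x,y:(x*.7,y*.7)
P=[(.105,.065,.01),(.105,-.065,.01),(-.105,-.065,.01),(-.105,.065,.01),(-.030,.013,.022),(-.030,-.013,.022),(-.061,.028,.022),(-.061,-.028,.022)]
px=[g(*q) for q in [(640,148),(618,312),(366,312),(363,147),(459,218),(459,252),(423,198),(424,271)]]
x,r=fitpose(c,P,px,[.58,.07,.25]); print(x,np.degrees(x[2]),r.round(1).tolist())
M=np.array([[np.cos(x[2]),-np.sin(x[2])],[np.sin(x[2]),np.cos(x[2])]])
m=lambda uv,z:(M.T@(back(c,uv,z)[:2]-x[:2])*1000).round(1)
print('stop top',m(g(551,226),.044),m(g(571,226),.044),m(g(561,237),.044),'bar',m(g(580,240),.047))
# cell: line in hand, top z = tcp z +? 
for q in [(402,486),(402,412)]: print('line',[(m(g(*q),s['eef_pos'][2]+h)) for h in (0.003,.006)])
L=x[:2]+M@[-.07,0]; dd=np.r_[L-s['eef_pos'][:2],0]; print(L,(Rt.T@dd*100).round(2))
print('tcp in meter',M.T@(s['eef_pos'][:2]-x[:2]))
```

```text
[0.57806787 0.06479027 0.25373526] 14.537959359926445 [[2.5, -0.5], [0.6, 0.1], [-0.6, -0.6], [-0.8, -0.6], [1.7, 0.6], [0.7, 0.5], [-1.6, 0.3], [-3.1, 0.4]]
stop top [31.2 11.3] [45.5 11.3] [39.2  3.4] bar [51.9  1.8]
line [array([-75. , -28.8]), array([-75. , -26.4])]
line [array([-75.1,  -4.7]), array([-75.1,  -2.9])]
[0.51030917 0.04721877] [1.47 0.45 0.  ]
tcp in meter [-0.07443475 -0.01468306]
```

Request:
play_rows(
  rows=[
    [0.8,0.2,1,0,255],
    [1.5,0.45,4,0,255],
    [1.55,0.45,8,0,255],
    [1.55,0.45,12,0,255],
    [1.55,0.45,15,0,255],
    [1.55,0.45,17,0,255],
    [1.55,0.45,18,0,255],
    [1.55,0.45,18.4,0,255],
    [1.55,0.45,18.6,0,255],
    [1.55,0.45,18.6,0,255],
    [1.55,0.45,18.6,0,255],
  ],
)

```text
time_s: 10.1
eef_pos: [0.5109, 0.0489, 0.0832]
tcp_rot: [179.9, 0.0, 104.8]
contact_force: [0.2, 0.4, -1.1]
width: 0.277
finger_force: 39.7
```

Run:
```python
from h import *
s=monitor.observe(); print(s['time_s'],s['eef_pos'],s['tcp_rot'],s['width'],s['finger_force'],s['contact_force'])
im=get_image('wrist'); c=cam('wrist',s)
np.savez('w5.npz',im=im,K=c[0],e=c[1],Rm=c[2])
save('','w5.png',cv2.resize(im,(800,600),interpolation=cv2.INTER_CUBIC))
```

```text
10.1 [0.51086812 0.04891187 0.08317093] [1.79912794e+02 5.18407463e-03 1.04808826e+02] 0.2774177966394062 39.70929265022278 [ 0.16485558  0.41084063 -1.14079435]
```

View pics/w5.png

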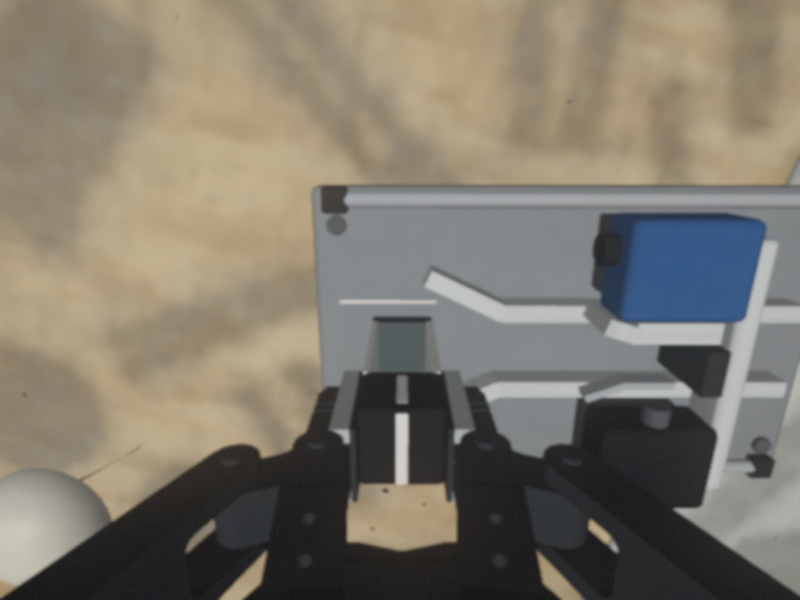

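Run:
```python
from h import *
d=np.load('w5.npz'); c=(d['K'],d['e'],d['Rm'])
s=monitor.observe(); Rt=R.from_euler('xyz',s['tcp_rot'],degrees=True).as_matrix()
g=lambda x,y:(x*.7,y*.7)
t=lambda q,z:(Rt.T@(back(c,g(*q),z)-s['eef_pos'])*1000).round(1)
print('cell bottom edge',t((374,319),.0132),t((431,319),.0132))
print('wall+ inner top',t((505,322),.022),t((580,322),.022))
print('wall- inner bottom',t((500,372),.01),t((575,373),.01),'top',t((500,384),.022))
print('stop top',t((660,346),.044),t((727,347),.044),t((692,366),.044),t((724,397),.012))
print('dash+',t((340,301),.01),t((437,301),.01))
print('corner',t((314,186),.01),t((427,282),.022),t((505,322),.022))
```

```text
cell bottom edge [ 10.7 -12.1  69.9] [10.7 11.7 70. ]
wall+ inner top [12.6 40.5 61.2] [12.6 70.4 61.3]
wall- inner bottom [-15.2  42.6  73.2] [-15.7  75.6  73.3] top [-14.8  40.2  61.2]
stop top [11.5 91.1 39.3] [ 11.1 115.   39.3] [  3.8 103.9  39.3] [-26.5 142.   71.4]
dash+ [ 17.6 -26.3  73.1] [17.5 14.2 73.2]
corner [ 64.4 -34.6  73.1] [29.1  9.2 61.2] [12.6 40.5 61.2]
```

Request:
play_rows(
  rows=[
    [0,0,0.2,0,255],
    [0,0,0.3,0,255],
    [0,0,0.35,0,255],
    [0,0,0.38,0,255],
    [0,0,0.38,0,255],
  ],
  squeeze=30,
)

```text
time_s: 10.65
eef_pos: [0.5104, 0.0489, 0.0792]
tcp_rot: [180.0, 0.0, 104.8]
contact_force: [-1.3, -0.9, 7.8]
width: 0.27
finger_force: 40.8
```

Request:
play_rows(
  rows=[
    [0,0,0,0,150],
    [0,0,0,0,150],
    [0,0,0,0,150],
    [0,0,0,0,150],
    [0,0,0,0,150],
    [0,0,0,0,255],
    [0,0,0,0,255],
    [0,0,0,0,255],
    [0,0,0,0,255],
  ],
  squeeze=20,
)

```text
time_s: 11.55
eef_pos: [0.5103, 0.0488, 0.0785]
tcp_rot: [-180.0, -0.0, 104.8]
contact_force: [-0.2, 0.8, 0.4]
width: 0.278
finger_force: 24.1
```

Request:
play_rows(
  rows=[
    [0,0.3,-0.05,0,255],
    [0,0.8,-0.05,0,255],
    [0,1.3,-0.05,0,255],
    [0,1.8,-0.05,0,255],
    [0,2.3,-0.05,0,255],
    [0,2.8,-0.05,0,255],
    [0,3.3,-0.05,0,255],
    [0,3.7,-0.05,0,255],
    [0,4,-0.05,0,255],
    [0,4,-0.05,0,255],
  ],
)

```text
time_s: 12.55
eef_pos: [0.5496, 0.059, 0.079]
tcp_rot: [180.0, 0.0, 104.8]
contact_force: [1.3, -2.8, -1.4]
width: 0.28
finger_force: 23.9
```

Request:
play_rows(
  rows=[
    [0,0.3,0,0,255],
    [0,0.7,0,0,255],
    [0,1.1,0,0,255],
    [0,1.5,0,0,255],
    [0,1.8,0,0,255],
    [0,2,0,0,255],
    [0,2,0,0,255],
  ],
)

```text
time_s: 13.25
eef_pos: [0.5687, 0.0642, 0.079]
tcp_rot: [180.0, 0.0, 104.8]
contact_force: [1.5, -4.5, -2.5]
width: 0.276
finger_force: 23.8
```

Request:
play_rows(
  rows=[
    [-0.01,0.3,0,0.2,255],
    [-0.02,0.7,0,0.2,255],
    [-0.02,1.1,0,0.2,255],
    [-0.03,1.5,0,0.2,255],
    [-0.03,1.8,0,0.2,255],
    [-0.03,2,0,0.2,255],
    [-0.03,2,0,0.2,255],
  ],
)

```text
time_s: 13.95
eef_pos: [0.5877, 0.0692, 0.0787]
tcp_rot: [-180.0, -0.0, 104.6]
contact_force: [-0.6, -3.8, -3.0]
width: 0.276
finger_force: 23.8
```

Request:
play_rows(
  rows=[
    [0,0.2,0,0,255],
    [0,0.4,0,0,255],
    [0,0.6,0,0,255],
    [0,0.8,0,0,255],
    [-0.01,1,0,0,255],
    [-0.01,1.2,0,0,255],
    [-0.01,1.2,0,0,255],
  ],
)

```text
time_s: 14.65
eef_pos: [0.5999, 0.0722, 0.0791]
tcp_rot: [180.0, -0.0, 104.6]
contact_force: [-0.6, -0.7, -1.3]
width: 0.273
finger_force: 23.9
```

Request:
play_rows(
  rows=[
    [0,0.1,0,0,255],
    [0,0.2,0,0,255],
    [0,0.3,0,0,255],
    [0,0.3,0,0,255],
  ],
)

```text
time_s: 15.05
eef_pos: [0.6024, 0.0729, 0.0791]
tcp_rot: [180.0, -0.0, 104.6]
contact_force: [-1.5, 0.1, -1.0]
width: 0.275
finger_force: 24.0
```

Request:
play_rows(
  rows=[
    [0,0.05,0,0,255],
    [0,0.1,0,0,255],
    [0,0.1,0,0,255],
  ],
)

```text
time_s: 15.35
eef_pos: [0.6033, 0.0731, 0.079]
tcp_rot: [180.0, -0.0, 104.6]
contact_force: [-1.9, -0.0, -0.3]
width: 0.274
finger_force: 24.0
```

Request:
play_rows(
  rows=[
    [0,0.05,0,0,255],
    [0,0.1,0,0,255],
    [0,0.1,0,0,255],
  ],
)

```text
time_s: 15.65
eef_pos: [0.6043, 0.0733, 0.079]
tcp_rot: [180.0, -0.0, 104.6]
contact_force: [-1.8, 0.3, -2.0]
width: 0.278
finger_force: 24.0
```

Request:
play_rows(
  rows=[
    [0,0.05,0,0,255],
    [0,0.1,0,0,255],
    [0,0.1,0,0,255],
  ],
)

```text
time_s: 15.95
eef_pos: [0.6049, 0.0735, 0.079]
tcp_rot: [-180.0, -0.0, 104.6]
contact_force: [-2.8, 1.1, 0.9]
width: 0.278
finger_force: 24.2
```

Request:
play_rows(
  rows=[
    [0,0.05,0,0,255],
    [0,0.05,0,0,255],
    [0,0.05,0,0,255],
  ],
)

```text
time_s: 16.25
eef_pos: [0.605, 0.0735, 0.079]
tcp_rot: [-179.9, -0.0, 104.6]
contact_force: [-5.6, 0.1, 2.1]
width: 0.279
finger_force: 24.5
```

Request:
play_rows(
  rows=[
    [0,0.05,0,0,255],
    [0,0.05,0,0,255],
    [0,0.05,0,0,255],
  ],
)

```text
time_s: 16.55
eef_pos: [0.605, 0.0735, 0.079]
tcp_rot: [-179.9, -0.0, 104.6]
contact_force: [-7.5, -0.5, 3.4]
width: 0.277
finger_force: 24.7
```

Request:
play_rows(
  rows=[
    [0,0.03,0.03,0,255],
    [0,0.03,0.05,0,255],
    [0,0.03,0.05,0,255],
  ],
)

```text
time_s: 16.85
eef_pos: [0.605, 0.0735, 0.0786]
tcp_rot: [-179.9, -0.0, 104.6]
contact_force: [-7.9, -0.8, 5.6]
width: 0.277
finger_force: 25.0
```

Request:
play_rows(
  rows=[
    [0,0,0,0,170],
    [0,0,0,0,150],
    [0,0,0,0,130],
    [0,0,0,0,130],
    [0,0,0,0,130],
  ],
)

```text
time_s: 17.35
eef_pos: [0.6066, 0.0738, 0.0786]
tcp_rot: [180.0, 0.0, 104.6]
contact_force: [0.2, 1.5, 0.1]
width: 0.488
finger_force: 0.0
```

Run:
```python
from h import *
s=monitor.observe(); print(s['time_s'],s['eef_pos'],s['tcp_rot'],s['width'],s['finger_force'],s['contact_force'])
im=get_image('wrist'); c=cam('wrist',s)
np.savez('w6.npz',im=im,K=c[0],e=c[1],Rm=c[2])
save('','w6.png',cv2.resize(im,(800,600),interpolation=cv2.INTER_CUBIC))
```

```text
17.35 [0.60664907 0.07378395 0.07857479] [1.79975824e+02 9.85765329e-04 1.04610686e+02] 0.4875701616834213 0.0 [0.22952773 1.54937971 0.12880597]
```

View pics/w6.png

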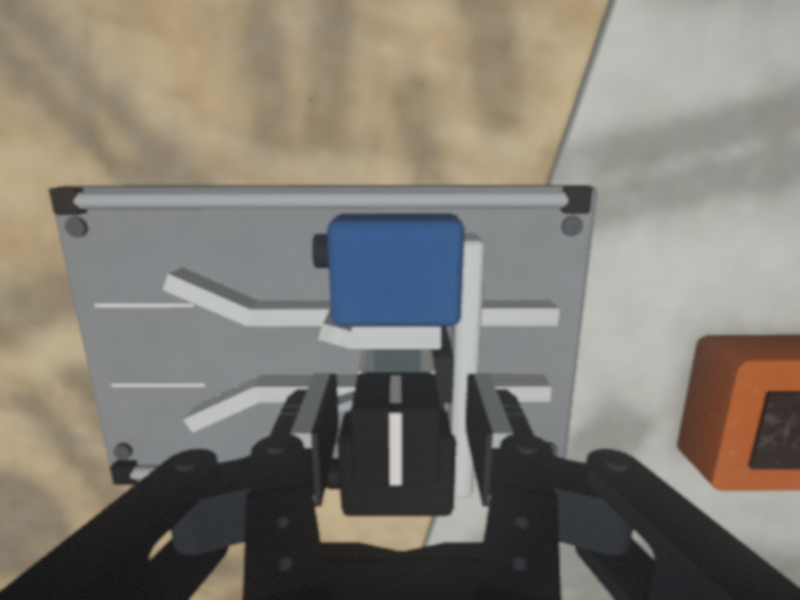

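Run:
```python
from h import *
s=monitor.observe(); Rt=R.from_euler('xyz',s['tcp_rot'],degrees=True).as_matrix()
g=lambda x,y:(x*.7,y*.7)
def edge(f):
    d=np.load(f); im=d['im'].astype(int); c=(d['K'],d['e'],d['Rm']); out=[]
    for r in (294,302,310,318,326,334):
        w=im[r,255:300].min(1).astype(float); w=np.clip(w-90,0,None); out.append((255+(w*np.arange(45)).sum()/w.sum(),r))
    return c,out
for f in ('w5.npz','w6.npz'):
    c,o=edge(f); e=c[1]; tcp=s['eef_pos'] 
    if f=='w5.npz': tcp=np.array([.51087,.04891,.08317])
    Rc=Rt
    print(f,[ (Rc.T@(back(c,p,tcp[2]+.006)-tcp)*1000).round(1)[:2].tolist() for p in o])
d=np.load('w6.npz'); c=(d['K'],d['e'],d['Rm'])
t=lambda q,z:(Rt.T@(back(c,g(*q),z)-s['eef_pos'])*1000).round(1)
print('cap top back/front',t((345,514),.085),t((395,486),.085),t((395,412),.085),'wall+',t((280,325),.022),t((520,325),.022),'wall-bottom',t((270,375),.01))
save('','w6z.png',cv2.resize(d['im'][205:270,215:340],None,fx=6,fy=6,interpolation=cv2.INTER_CUBIC))
```

```text
w5.npz [[9.4, -0.8], [5.9, -0.8], [2.4, -0.8], [-1.3, -0.8], [-4.9, -0.8], [-8.7, -0.8]]
w6.npz [[9.4, -2.3], [5.9, -2.4], [2.3, -2.4], [-1.3, -2.4], [-5.0, -2.4], [-8.8, -2.4]]
cap top back/front [-20.9 -16.7  -6.5] [-11.3  -2.4  -6.5] [12.1 -2.3 -6.5] wall+ [ 13.  -47.7  56.5] [13.  45.5 56.5] wall-bottom [-14.3 -57.   68.5]
```

View pics/w6z.png

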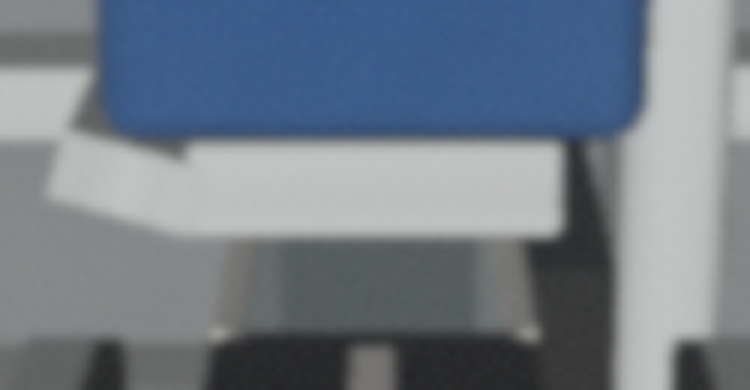

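Request:
play_rows(
  rows=[
    [0,-0.2,0,0,110],
    [0,-0.2,0,0,110],
    [0,-0.2,-1,0,110],
    [0,-0.2,-3,0,110],
    [0,-0.2,-6,0,110],
    [0,-0.2,-9,0,110],
    [0,-0.2,-10,0,110],
    [0,-0.2,-10,0,110],
    [0,-0.2,-10,0,110],
  ],
)

```text
time_s: 18.3
eef_pos: [0.6042, 0.0732, 0.1779]
tcp_rot: [-180.0, -0.0, 104.6]
contact_force: [0.1, -0.3, -0.1]
width: 0.571
finger_force: 0.0
```

Run:
```python
from h import *
d=np.load('w6.npz');c6=(d['K'],d['e'],d['Rm'])
s=monitor.observe(); print(s['time_s'],s['eef_pos'],s['dq'].round(1).max())
im=get_image('wrist'); c=cam('wrist',s)
for a in [(395,486),(395,412)]:
    p=back(c6,(a[0]*.7,a[1]*.7),.085); print(proj(c,p))
u,v=map(int,proj(c,back(c6,(276.5,314),.085)))
g=im.min(2)[v-30:v+30,u-30:u+30]; ys,xs=np.where(g>120); 
m=cv2.inRange(im[v-14:v+14,u-12:u+12].min(2),120,255); q=np.argwhere(m)[:,::-1]+[u-12,v-14]; print(q.mean(0),q.min(0),q.max(0),cv2.fitLine(q.astype(np.float32),cv2.DIST_L2,0,.01,.01).ravel(), u,v)
print(arm.hand_in())
```

```text
18.3 [0.60415643 0.07323297 0.17788786] 0.9
[282.19785219 242.5560874 ]
[282.38307776 209.71607324]
[282.  224.5] [280 211] [284 238] [-4.371139e-08  1.000000e+00  2.820000e+02  2.245000e+02] 282 225
the job is handed in; nothing more can be done
None
```

The cell is seated against the stop on the lamp side, released and undisturbed by the retreat; peak push about 8 N at the wrist, handed in at 18.3 s with no verdict returned.

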